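Find the full pump bottle by its weight and give the cup a shot

ROBOT

A 6-joint arm with a two-finger parallel gripper is mounted at the origin on a cart in front of the work surface, level with it; the furniture and walls round the work are solid. World frame = base frame: x ahead of the robot, y to its left, z up, the work surface at z = 0. Lengths are in m, angles in rad, forces in N, time in s.
With the tool pointing down it reaches from about 0.275 to 0.975 m from the base axis. Payload 8.4 kg.
Tool frame: the origin (TCP) lies midway between the tips of the shut fingers; the grasp point (between the pads) lies 19 mm behind it; z points along the fingers, y is the line along which they close (so a half turn about z gives the same grasp; the last joint's range is limited). The gripper opens to 92 mm and grips with 3 to 60 N. Pads are 20 mm wide; open, the fingers measure 128 mm over their backs; the gripper's body (75 mm by 189 mm) begins 69 mm behind the grasp point.
Start: joints at [1.249, 0.353, 1.633, -0, 1.155, -0.002], TCP at [0.196, 0.593, 0.215] pointing down, gripper open.
Joint ranges: [-2.63, 2.63], [-0.92, 2.1], [0.06, 2.66], [-1.3, 4.44], [0, 2.69], [-3.02, 3.02]. Speed limits (rad/s): [2.22, 2.22, 2.79, 3.14, 3.14, 3.14].

INTERFACE

Orientations are given as a unit quaternion [w, x, y, z].
In Python, from workcell import read_state, grab_frame, close_job gives the robot as it stands.
- The arm moves only by the tool apply_moves, never from a script. Its argument "plan" is a list of rows, each an object with "slide": the shift along the tool's x, y, z in mm, a list of three; "spin": the turn about the tool's z in degrees; "jaw": the finger opening in mm, from 0 to 91.9. A call has 1 to 5 rows; each row is the pose to reach, as a shift and turn from the pose commanded when the call began, along the tool's axes at that moment; what a row does not reach only later rows make up. A row lasts 1/10 s, in which the tool goes at most 50 mm and 8.59 degrees, less where a joint would pass 70% of its speed; a pose out of reach is approached as far as the arm can. A call with a gripper value outside its range is refused whole. The fingers move at their own pace and stop on an object; "newtons" is the grip in N (left out, the last holds). Time passes only in rows, so rows that repeat a pose let the fingers close. It gives the time, the measured TCP pose, the force, the opening and the grip force at its end, in the units of the state.
- read_state(): the state, without advancing time (a new reading comes with each control period).
- grab_frame(name): name is "side" or "top" or "wrist"; returns a dict with "color" (384x512x3 uint8, red, green, blue), "fovy" (degrees; the focal length in pixels is half the picture's height over the tangent of half this angle, whatever the lens; pixels are square), "cx", "cy" (the principal point, pixels), "camera_from_world" (4x4, takes a point from world to camera coordinates); the wrist camera has in their place "hand_eye" (4x4, takes a point from camera to tool coordinates, whose origin is the TCP and whose axes are the flange's). Camera axes: x right, y down, z forward; pixel columns grow to the right and rows downward; lengths in m; the calibration is good to about 2 mm. A picture is of the moment at which its call begins: read the wrist's pose just before it. There is no depth.
- close_job(): hands the job in; it is judged then, once.
The state is a dict: "time_s": time; "q": joint angles; "qvel": joint speeds; "joint_torque": joint torques, N m; "ee_pos": TCP position; "ee_rot": TCP orientation; "ft_force": force on the tool from outside, world axes, zero at the start; "ft_torque": the same for the moment, N m; "width": finger opening in m; "finger_force": force on a finger pad.
Only numpy, scipy, OpenCV 4.12 (cv2) and the standard library are available. Lean on these libraries where they do the work, as an engineer would, in place of code of your own. Each camera call takes 0.05 s, during which the arm holds its last target. There are 200 camera calls.

TASK

Of the three identical pump bottles only one still has a full refill in it, which you can only tell by lifting them: find it and stand it on the bar mat beside the cup, spout over the cup, and let go. Then press its pump head down all the way to the stop and let it come back up, leaving the bottle there and the two spent bottles standing on the bare worktop. Keep every bottle upright, work no pump away from the cup, and do not shift the cup or the other things standing about.

Things in the scene. Friction and masses are not known exactly. Their poses are not given: they have to be found in the camera images.
- bar_mat: Black rubber bar mat lying flat on the worktop, 150 (its x) x 260 (its y) x 8 mm, fixed. Origin: centre of its underside; its top is 8 mm up.
- cup: Small handleless espresso cup with a black pattern, 50 mm across the rim, 52 mm tall, standing on one half of the bar mat. Origin: centre of its underside.
- bottle_1: One of three identical white ceramic pump bottles: round body 60 mm in diameter up to 80 mm, tapering to a 27 mm neck (119 to 136 mm), 184 mm tall in all. A closed refill inside cannot be seen: the one bottle with a full refill weighs 0.7 to 0.83 kg in all, the two with spent ones 0.33 kg; any may be the full one. Origin: centre of its underside; the spout points along its -x.
- collar_1 (a point): Centre of bottle_1's black screw collar, the place to take hold of it: 34 mm in diameter, from 136 to 156 mm above the underside. Above it 16 mm of bare pump stem (11 mm thick), then the pump head, whose top is 38 mm above this point.
- press_1 (a point): Centre of the flat top of bottle_1's black pump head: 32 mm in diameter, 12 mm thick, 184 mm above the underside while up.
- spout_1 (a point): Mouth of bottle_1's spout, 66 mm from the bottle's axis along its -x, 156 mm above its underside while up. The spout is an 8 mm tube that leaves the head level and bends down at its end.
- pump_1 (a joint): Spring pump of bottle_1: 0 = head up at rest, 0.012 m = pressed down to its stop; about 2 N starts it, 8 N brings it to the stop. It rises by itself.
- bottle_2: One of three identical white ceramic pump bottles: round body 60 mm in diameter up to 80 mm, tapering to a 27 mm neck (119 to 136 mm), 184 mm tall in all. A closed refill inside cannot be seen: the one bottle with a full refill weighs 0.7 to 0.83 kg in all, the two with spent ones 0.33 kg; any may be the full one. Origin: centre of its underside; the spout points along its -x.
- collar_2 (a point): Centre of bottle_2's black screw collar, the place to take hold of it: 34 mm in diameter, from 136 to 156 mm above the underside. Above it 16 mm of bare pump stem (11 mm thick), then the pump head, whose top is 38 mm above this point.
- press_2 (a point): Centre of the flat top of bottle_2's black pump head: 32 mm in diameter, 12 mm thick, 184 mm above the underside while up.
- spout_2 (a point): Mouth of bottle_2's spout, 66 mm from the bottle's axis along its -x, 156 mm above its underside while up. The spout is an 8 mm tube that leaves the head level and bends down at its end.
- pump_2 (a joint): Spring pump of bottle_2: 0 = head up at rest, 0.012 m = pressed down to its stop; about 2 N starts it, 8 N brings it to the stop. It rises by itself.
- bottle_3: One of three identical white ceramic pump bottles: round body 60 mm in diameter up to 80 mm, tapering to a 27 mm neck (119 to 136 mm), 184 mm tall in all. A closed refill inside cannot be seen: the one bottle with a full refill weighs 0.7 to 0.83 kg in all, the two with spent ones 0.33 kg; any may be the full one. Origin: centre of its underside; the spout points along its -x.
- collar_3 (a point): Centre of bottle_3's black screw collar, the place to take hold of it: 34 mm in diameter, from 136 to 156 mm above the underside. Above it 16 mm of bare pump stem (11 mm thick), then the pump head, whose top is 38 mm above this point.
- press_3 (a point): Centre of the flat top of bottle_3's black pump head: 32 mm in diameter, 12 mm thick, 184 mm above the underside while up.
- spout_3 (a point): Mouth of bottle_3's spout, 66 mm from the bottle's axis along its -x, 156 mm above its underside while up. The spout is an 8 mm tube that leaves the head level and bends down at its end.
- pump_3 (a joint): Spring pump of bottle_3: 0 = head up at rest, 0.012 m = pressed down to its stop; about 2 N starts it, 8 N brings it to the stop. It rises by itself.
- blue_cup: Bystander: espresso cup with a blue pattern, 50 mm across, 52 mm tall, behind the work. Origin: centre of its underside.
- jam_jar: Bystander: dark preserve jar with a gold lid, 68 mm in diameter, 88 mm tall. Origin: centre of its underside.
- cinnamon_jar: Bystander: small spice jar with a red cap, 45 mm in diameter, 106 mm tall. Origin: centre of its underside.
Mind the look-alikes: they are no part of the job. Leave any pink or turquoise look-alike of the cup alone.

How it is judged:
By the outcome, as a careful person would: the job done as asked, in the order asked, and still so for the second after the job is handed in, with the robot touching nothing.
It also fails if it takes over 72 s, if anything falls off the work surface, if the arm or the gripper's body presses on something with over 40 N, if the wrist force passes 120 N, or if a joint passes its speed limit or range.

## Working session

There is one attempt and no reset: what is moved stays moved. The work goes in short steps, Python scripts to look and compute and a tool call to move; the robot and the scene stay as the last step left them, time stands still between calls to the robot, and variables do not carry over. Pictures are saved under pics/ and viewed, at most 10 in all, crops included, and the job is handed in when it is done.

Besides the shell and the picture viewer there is one more tool, called after "Call:" as a command line: name --argument value ..., lists and objects as JSON in quotes. apply_moves: Moves the arm, as the interface text tells. Its arguments: {"type":"object","properties":{"plan":{"type":"array","items":{"type":"object","properties":{"slide":{"type":"array","items":{"type":"number"}},"spin":{"type":"number"},"jaw":{"type":"number"}}}},"newtons":{"type":"number"}},"required":["plan"]}

```bash
mkdir -p pics; python3 - <<'E'
from workcell import *
import cv2,numpy as np
s=read_state();print({k:np.round(v,3).tolist() for k,v in s.items()})
for n in("side","top"):
    f=grab_frame(n);cv2.imwrite(f"pics/{n}0.png",cv2.cvtColor(f["color"],cv2.COLOR_RGB2BGR))
    np.savez(f"{n}0.npz",**f);print(n,f["fovy"],f["cx"],f["cy"],np.round(f["camera_from_world"],3).tolist())
a=cv2.imread("pics/top0.png");cv2.imwrite("pics/top0b.png",cv2.resize(a,(800,600)))
a=cv2.imread("pics/side0.png");cv2.imwrite("pics/side0b.png",cv2.resize(a,(800,600)))
E
```

```text
{'time_s': 0.0, 'q': [1.249, 0.354, 1.634, -0.0, 1.155, -0.002], 'qvel': [-0.001, 0.0, 0.001, -0.001, 0.001, 0.0], 'joint_torque': [-0.004, -59.386, -33.42, 0.069, 0.024, -0.0], 'ee_pos': [0.196, 0.593, 0.214], 'ee_rot': [-0.0, 0.159, 0.987, -0.001], 'ft_force': [-0.409, 0.798, -0.086], 'ft_torque': [-0.037, 0.028, -0.01], 'finger_force': 0.0, 'width': 0.092}
side 42.55600897074668 256.9892399898959 192.53062615104855 [[0.254, -0.967, -0.012, -0.166], [-0.686, -0.171, -0.707, 0.427], [0.682, 0.187, -0.707, 1.325], [0.0, 0.0, 0.0, 1.0]]
top 56.58881050538158 256.90006376342455 193.61699758715196 [[0.021, -1.0, -0.023, -0.012], [-0.997, -0.019, -0.076, 0.51], [0.076, 0.024, -0.997, 1.404], [0.0, 0.0, 0.0, 1.0]]
```

View pics/top0b.png

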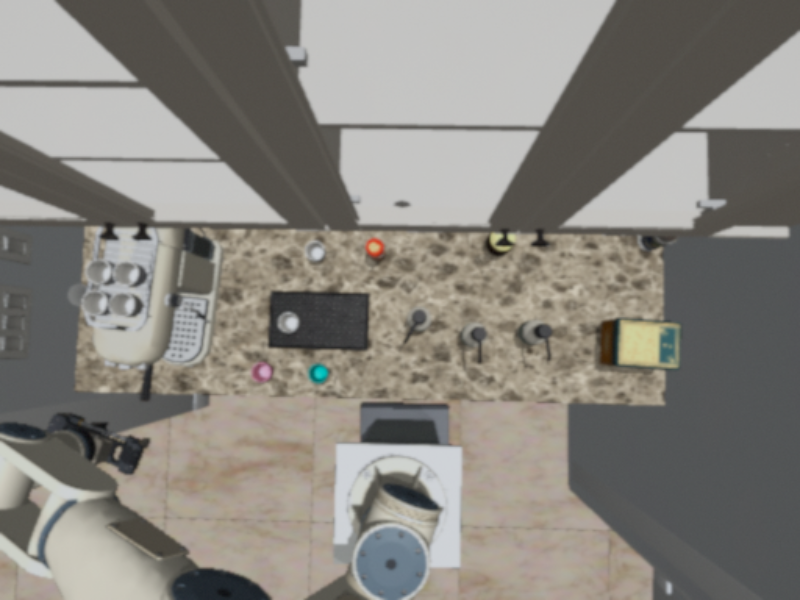

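View pics/side0b.png

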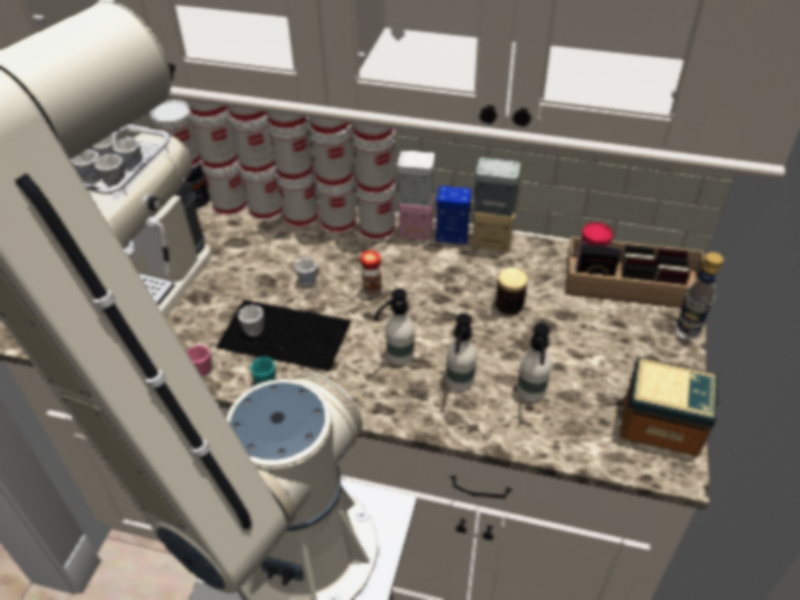

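```bash
python3 - <<'E'
import cv2
a=cv2.imread("pics/top0.png")[175:255,160:365]; b=cv2.imread("pics/side0.png")[180:265,130:360]
a=cv2.resize(a,(800,312),interpolation=cv2.INTER_CUBIC);b=cv2.resize(b,(780,288),interpolation=cv2.INTER_CUBIC)
b=cv2.copyMakeBorder(b,0,0,0,20,cv2.BORDER_CONSTANT);cv2.imwrite("pics/crop1.png",cv2.vconcat([a,b]))
E
```

```text
(no output)
```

View pics/crop1.png

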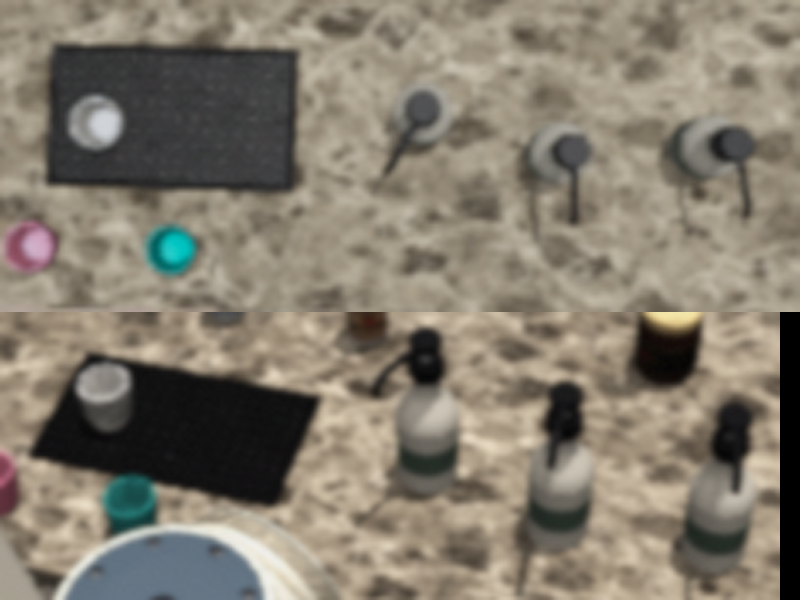

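```bash
cat > h.py <<'E'
import numpy as np,cv2
def cam(n):
    f=np.load(n+"0.npz");return f
def ray(f,p):
    F=f["color"].shape[0]/2/np.tan(np.radians(float(f["fovy"]))/2);T=f["camera_from_world"];R=T[:3,:3]
    d=R.T@np.array([(p[0]-f["cx"])/F,(p[1]-f["cy"])/F,1]);return -R.T@T[:3,3],d/np.linalg.norm(d)
def onz(f,p,z):
    o,d=ray(f,p);return o+d*(z-o[2])/d[2]
def tri(a,b):
    A=0;B=0
    for o,d in(a,b):
        P=np.eye(3)-np.outer(d,d);A=A+P;B=B+P@o
    x=np.linalg.solve(A,B);return x,[1e3*np.linalg.norm((np.eye(3)-np.outer(d,d))@(x-o)) for o,d in(a,b)]
E
python3 - <<'E'
from h import *
np.set_printoptions(precision=4,suppress=True)
t=cam("top");s=cam("side")
tc=lambda u,v:(160+(u+.5)/3.902-.5,175+(v+.5)/3.9-.5); sc=lambda u,v:(130+(u+.5)/3.391-.5,180+(v-312+.5)/3.388-.5)
g=cv2.cvtColor(t["color"],cv2.COLOR_RGB2GRAY)
for i,(h,sp,hs,ss) in enumerate([((423,108),(387,173),(425,342),(376,395)),((571,150),(574,222),(564,395),(553,466)),((733,144),(747,215),(733,415),(737,491))]):
    u,v=tc(*h);u0,v0=int(round(u)),int(round(v))
    w=g[v0-7:v0+8,u0-7:u0+8];m=(w<95).astype(np.uint8);m=cv2.morphologyEx(m,cv2.MORPH_OPEN,np.ones((4,4),np.uint8))
    n,l,st,c=cv2.connectedComponentsWithStats(m);k=1+np.argmax(st[1:,4]);p=c[k]+[u0-7,v0-7]
    H=onz(t,p,.182);S=onz(t,tc(*sp),.160);d=S-H
    print(i+1,"px",p,(u,v),"area",st[k,4],"head",H,"S",S,"len",np.hypot(d[0],d[1]),"ang",np.degrees(np.arctan2(d[1],d[0])))
    print("  tri",*tri(ray(t,p),ray(s,sc(*hs))),"spout tri",*tri(ray(t,tc(*sp)),ray(s,sc(*ss))))
print("mat",[onz(t,tc(*c),.008)[:2] for c in((54,46),(297,52),(291,188),(48,183))])
print("matside",[onz(s,sc(*c),.008)[:2] for c in((90,356),(319,399),(274,503),(33,455))])
print("cup",onz(t,tc(96,123),.06),"side",onz(s,sc(104,383),.06),"pink",onz(t,tc(30,247),.052),"turq",onz(t,tc(172,250),.052))
E
```

```text
1 px [268.5179 204.3929] (268.034085084572, 202.32051282051282) area 56 head [ 0.46  -0.047  0.182] S [ 0.4081 -0.0135  0.16  ] len 0.061761246983598306 ang 147.1368119265421
  tri [ 0.4598 -0.0469  0.1867] [np.float64(0.04096458007155514), np.float64(0.0409645800715579)] spout tri [ 0.4084 -0.0143  0.1618] [np.float64(0.7774991290941609), np.float64(0.7774991290941673)]
2 px [306.2687 214.8209] (305.96335212711426, 213.0897435897436) area 67 head [ 0.4261 -0.18    0.182 ] S [ 0.3672 -0.1848  0.16  ] len 0.05910928006349505 ang -175.33834013114864
  tri [ 0.4262 -0.18    0.1859] [np.float64(0.5277718540499862), np.float64(0.5277718540500014)] spout tri [ 0.3671 -0.1846  0.1593] [np.float64(0.32076595071280517), np.float64(0.3207659507127873)]
3 px [347.7363 212.978 ] (347.480522808816, 211.55128205128204) area 91 head [ 0.4356 -0.3245  0.182 ] S [ 0.377  -0.3415  0.16  ] len 0.06099407431538231 ang -163.89495430809967
  tri [ 0.4357 -0.3244  0.188 ] [np.float64(1.2120244153041742), np.float64(1.2120244153041015)] spout tri [ 0.3768 -0.3406  0.1603] [np.float64(0.7708137930700449), np.float64(0.7708137930701744)]
mat [array([0.5332, 0.3375]), array([0.5317, 0.0848]), array([0.3915, 0.0873]), array([0.3913, 0.3382])]
matside [array([0.5298, 0.3358]), array([0.5288, 0.0853]), array([0.3871, 0.086 ]), array([0.3875, 0.3361])]
cup [0.4522 0.2789 0.06  ] side [0.4517 0.2793 0.06  ] pink [0.3277 0.3422 0.052 ] turq [0.3279 0.2002 0.052 ]
```

```bash
cat > mv.py <<'E'
# usage: mv.py x,y,z,psi ...  (mm, deg of tool y) from measured pose, chained
import sys,numpy as np
from scipy.spatial.transform import Rotation as R
from workcell import read_state
s=read_state();w=s["ee_rot"];M=R.from_quat([*w[1:],w[0]]).as_matrix();p=np.array(s["ee_pos"])*1e3
psi=np.degrees(np.arctan2(M[1,1],M[0,1]))
print("pos",p.round(1),"psi",round(psi,2),"tilt",np.degrees(np.arccos(-M[2,2])).round(2),"F",np.round(s["ft_force"],2),"w",round(s["width"],4),"t",round(s["time_s"],2))
for a in sys.argv[1:]:
    x,y,z,q=map(float,a.split(","));r=np.radians(psi)
    ty=np.array([np.cos(r),np.sin(r)]);tx=np.array([-ty[1],ty[0]]);d=np.array([x,y])-p[:2]
    sp=-(q-psi); print(a,"slide",np.round([d@tx,d@ty,p[2]-z],1).tolist(),"spin",round(sp,1),"rows",round(max(np.hypot(np.hypot(*d),p[2]-z)/50,abs(sp)/8.59),1))
    p=np.array([x,y,z]);psi=q
E
python3 mv.py 220,360,215,62 350,150,225,62 467,-45,225,62
```

```text
pos [196.3 592.9 214. ] psi 71.68 tilt 0.07 F [-0.03  0.13  0.52] w 0.0921 t 0.1
220,360,215,62 slide [-95.7, -213.7, -1.0] spin 9.7 rows 4.7
350,150,225,62 slide [-213.4, -124.4, -10.0] spin -0.0 rows 4.9
467,-45,225,62 slide [-194.9, -117.2, 0.0] spin -0.0 rows 4.5
```

Call:
apply_moves --plan '[{"slide":[-95.7,-213.7,-1],"spin":9.7,"jaw":70},{"slide":[-95.7,-213.7,-1],"spin":9.7,"jaw":70},{"slide":[-95.7,-213.7,-1],"spin":9.7,"jaw":70},{"slide":[-95.7,-213.7,-1],"spin":9.7,"jaw":70},{"slide":[-95.7,-213.7,-1],"spin":9.7,"jaw":70}]'

```text
time_s: 0.6
ee_pos: [0.2196, 0.3571, 0.215]
ee_rot: [-0.0, 0.242, 0.97, -0.001]
ft_force: [-0.9, -0.6, 0.7]
width: 0.0703
finger_force: 0.0
```

Call:
apply_moves --plan '[{"slide":[-213.4,-124.4,-10],"spin":0,"jaw":70},{"slide":[-213.4,-124.4,-10],"spin":0,"jaw":70},{"slide":[-213.4,-124.4,-10],"spin":0,"jaw":70},{"slide":[-213.4,-124.4,-10],"spin":0,"jaw":70},{"slide":[-213.4,-124.4,-10],"spin":0,"jaw":70}]'

```text
time_s: 1.1
ee_pos: [0.3506, 0.1483, 0.2258]
ee_rot: [0.0, 0.242, 0.97, 0.0]
ft_force: [0.6, 1.3, 0.8]
width: 0.0701
finger_force: 0.0
```

Call:
apply_moves --plan '[{"slide":[-194.9,-117.2,0],"spin":0,"jaw":70},{"slide":[-194.9,-117.2,0],"spin":0,"jaw":70},{"slide":[-194.9,-117.2,0],"spin":0,"jaw":70},{"slide":[-194.9,-117.2,0],"spin":0,"jaw":70},{"slide":[-194.9,-117.2,0],"spin":0,"jaw":70}]'

```text
time_s: 1.6
ee_pos: [0.4684, -0.0479, 0.2255]
ee_rot: [0.0, 0.243, 0.97, -0.0]
ft_force: [-0.3, 0.3, -0.1]
width: 0.0698
finger_force: 0.0
```

```bash
python3 - <<'E'
from workcell import *
import cv2,numpy as np
s=read_state();f=grab_frame("wrist");print(np.round(s["ee_pos"],4),f["fovy"],f["cx"],f["cy"],np.round(f["hand_eye"],3).tolist())
M=np.array(f["hand_eye"]);F=192/np.tan(np.radians(f["fovy"])/2)
for n,p in dict(head=(0,0,.225-.184),).items():
    c=np.linalg.inv(M)@[*p,1];print(n,c,f["cx"]+F*c[0]/c[2],f["cy"]+F*c[1]/c[2])
cv2.imwrite("pics/w1.png",cv2.cvtColor(f["color"],cv2.COLOR_RGB2BGR))
E
python3 mv.py
```

```text
[ 0.4684 -0.0479  0.2255] 60.82247693216746 255.17045099882847 188.8168640550355 [[0.002, -0.972, -0.236, 0.066], [1.0, 0.002, -0.001, -0.0], [0.001, -0.236, 0.972, -0.169], [0.0, 0.0, 0.0, 1.0]]
head [6.21799177e-04 1.42218174e-02 2.19822741e-01 1.00000000e+00] 256.0957244262737 209.97975746266363
pos [470.  -49.6 225.6] psi 61.86 tilt 0.14 F [ 1.48 -2.05  0.6 ] w 0.0698 t 1.65
```

View pics/w1.png

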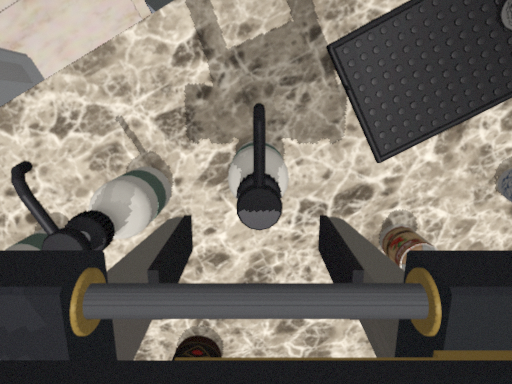

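Call:
apply_moves --plan '[{"slide":[0,0,0],"spin":0,"jaw":70},{"slide":[0,0,40],"spin":0,"jaw":70},{"slide":[0,0,80],"spin":0,"jaw":70},{"slide":[0,0,98],"spin":0,"jaw":70},{"slide":[0,0,98],"spin":0,"jaw":70}]' --newtons 15

```text
time_s: 2.15
ee_pos: [0.4642, -0.0433, 0.1252]
ee_rot: [-0.003, 0.242, 0.97, -0.0]
ft_force: [0.2, -0.3, -0.3]
width: 0.07
finger_force: 0.0
```

```bash
python3 mv.py
```

```text
pos [464.2 -43.3 125.2] psi 62.04 tilt 0.33 F [ 0.18 -0.27 -0.28] w 0.07 t 2.15
```

Call:
apply_moves --plan '[{"slide":[0,0,0],"spin":0,"jaw":48},{"slide":[0,0,0],"spin":0,"jaw":42},{"slide":[0,0,0],"spin":0,"jaw":36},{"slide":[0,0,0],"spin":0,"jaw":28},{"slide":[0,0,0],"spin":0,"jaw":28}]' --newtons 25

```text
time_s: 2.65
ee_pos: [0.4675, -0.0447, 0.1282]
ee_rot: [0.001, 0.242, 0.97, 0.0]
ft_force: [0.7, 1.8, 4.6]
width: 0.0327
finger_force: 25.1
```

Call:
apply_moves --plan '[{"slide":[0,0,0],"spin":0,"jaw":28},{"slide":[0,0,-6],"spin":0,"jaw":28},{"slide":[0,0,-14],"spin":0,"jaw":28},{"slide":[0,0,-20],"spin":0,"jaw":28},{"slide":[0,0,-20],"spin":0,"jaw":28}]'

```text
time_s: 3.15
ee_pos: [0.4675, -0.0448, 0.1484]
ee_rot: [0.001, 0.242, 0.97, 0.0]
ft_force: [0.2, 0.3, -7.7]
width: 0.0322
finger_force: 25.0
```

Call:
apply_moves --plan '[{"slide":[0,0,0],"spin":0,"jaw":28},{"slide":[0,0,0],"spin":0,"jaw":28},{"slide":[0,0,0],"spin":0,"jaw":28}]'

```text
time_s: 3.45
ee_pos: [0.4668, -0.0447, 0.1473]
ee_rot: [-0.0, 0.242, 0.97, -0.0]
ft_force: [-1.2, 0.5, -7.0]
width: 0.0326
finger_force: 25.0
```

```bash
python3 mv.py 467,-45,178,62 463,35,178,37 457,125,178,8 452,213,178,0 452,213,139,0
```

```text
pos [466.8 -44.7 147.3] psi 61.98 tilt 0.03 F [-1.16  0.5  -7.  ] w 0.0326 t 3.45
467,-45,178,62 slide [-0.3, -0.1, -30.7] spin -0.0 rows 0.6
463,35,178,37 slide [41.1, 68.8, 0.0] spin 25.0 rows 2.9
457,125,178,8 slide [75.5, 49.4, 0.0] spin 29.0 rows 3.4
452,213,178,0 slide [87.8, 7.3, 0.0] spin 8.0 rows 1.8
452,213,139,0 slide [0.0, 0.0, 39.0] spin -0.0 rows 0.8
```

Call:
apply_moves --plan '[{"slide":[0,0,-15],"spin":0,"jaw":28},{"slide":[4,7,-30],"spin":2,"jaw":28},{"slide":[14,23,-31],"spin":8,"jaw":28},{"slide":[27,46,-31],"spin":16,"jaw":28},{"slide":[41,69,-31],"spin":25,"jaw":28}]'

```text
time_s: 3.95
ee_pos: [0.4631, 0.0361, 0.1785]
ee_rot: [-0.0, 0.446, 0.895, 0.0]
ft_force: [0.4, 0.5, -7.3]
width: 0.0326
finger_force: 25.0
```

Call:
apply_moves --plan '[{"slide":[15,10,0],"spin":6,"jaw":28},{"slide":[30,20,0],"spin":12,"jaw":28},{"slide":[45,30,0],"spin":18,"jaw":28},{"slide":[60,40,0],"spin":24,"jaw":28},{"slide":[75.5,49.4,0],"spin":29,"jaw":28}]'

```text
time_s: 4.45
ee_pos: [0.4565, 0.1261, 0.1783]
ee_rot: [-0.0, 0.655, 0.756, -0.0]
ft_force: [1.0, 0.1, -7.4]
width: 0.0326
finger_force: 25.0
```

Call:
apply_moves --plan '[{"slide":[22,2,0],"spin":3,"jaw":28},{"slide":[44,4,0],"spin":6,"jaw":28},{"slide":[66,6,0],"spin":8,"jaw":28},{"slide":[80,7,0],"spin":8,"jaw":28},{"slide":[87.8,7.3,0],"spin":8,"jaw":28}]'

```text
time_s: 4.95
ee_pos: [0.451, 0.2143, 0.1784]
ee_rot: [-0.0, 0.704, 0.71, -0.0]
ft_force: [-0.3, 0.5, -8.2]
width: 0.0323
finger_force: 25.0
```

```bash
python3 - <<'E'
from workcell import *
import cv2,numpy as np
for n in("side","top"):
    f=grab_frame(n);np.savez(f"{n}1.npz",**f)
    cv2.imwrite(f"{n}1.png",cv2.cvtColor(f["color"],cv2.COLOR_RGB2BGR))
a=cv2.imread("side1.png")[150:260,110:290];b=cv2.imread("top1.png")[155:255,150:314]
cv2.imwrite("pics/c2.png",cv2.hconcat([cv2.resize(a,(400,244),interpolation=3),cv2.resize(b,(400,244),interpolation=3)]))
E
python3 mv.py 452,213,178,0 452,213,139,0
```

```text
pos [450.9 213.8 178.4] psi 0.49 tilt 0.02 F [ 0.43  1.19 -6.83] w 0.0325 t 5.05
452,213,178,0 slide [-0.8, 1.0, 0.4] spin 0.5 rows 0.1
452,213,139,0 slide [0.0, 0.0, 39.0] spin -0.0 rows 0.8
```

View pics/c2.png

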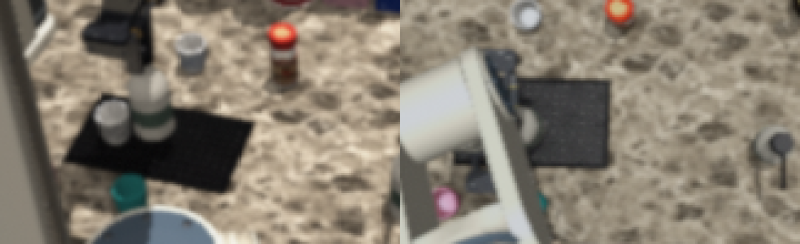

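Call:
apply_moves --plan '[{"slide":[-0.8,1,10],"spin":0.5,"jaw":28},{"slide":[-0.8,1,22],"spin":0.5,"jaw":28},{"slide":[-0.8,1,32],"spin":0.5,"jaw":28},{"slide":[-0.8,1,38],"spin":0.5,"jaw":28},{"slide":[-0.8,1,40],"spin":0.5,"jaw":28}]'

```text
time_s: 5.55
ee_pos: [0.4516, 0.212, 0.1374]
ee_rot: [-0.0, 0.708, 0.706, -0.001]
ft_force: [-0.2, 0.2, -7.3]
width: 0.0325
finger_force: 25.0
```

Call:
apply_moves --plan '[{"slide":[0,0,0.5],"spin":0,"jaw":28},{"slide":[0,0,1.2],"spin":0,"jaw":28},{"slide":[0,0,1.2],"spin":0,"jaw":28}]'

```text
time_s: 5.85
ee_pos: [0.4524, 0.2127, 0.1377]
ee_rot: [0.0, 0.708, 0.706, 0.0]
ft_force: [-0.0, 0.0, -6.6]
width: 0.033
finger_force: 25.0
```

```bash
python3 mv.py
```

```text
pos [452.4 212.7 137.7] psi -0.11 tilt 0.04 F [-0.03  0.   -6.64] w 0.033 t 5.85
```

Call:
apply_moves --plan '[{"slide":[0,0,0.6],"spin":0,"jaw":28},{"slide":[0,0,1.2],"spin":0,"jaw":28},{"slide":[0,0,1.5],"spin":0,"jaw":28},{"slide":[0,0,1.5],"spin":0,"jaw":28}]'

```text
time_s: 6.25
ee_pos: [0.4524, 0.2128, 0.1363]
ee_rot: [0.0, 0.708, 0.706, 0.0]
ft_force: [-1.1, 0.1, -1.1]
width: 0.0325
finger_force: 25.0
```

Call:
apply_moves --plan '[{"slide":[0,0,0.5],"spin":0,"jaw":28},{"slide":[0,0,1],"spin":0,"jaw":28},{"slide":[0,0,1],"spin":0,"jaw":28},{"slide":[0,0,1],"spin":0,"jaw":28}]'

```text
time_s: 6.65
ee_pos: [0.4527, 0.213, 0.1363]
ee_rot: [0.0, 0.708, 0.706, 0.001]
ft_force: [-3.6, 0.4, 10.8]
width: 0.0326
finger_force: 25.0
```

Call:
apply_moves --plan '[{"slide":[0,0,-0.8],"spin":0,"jaw":28},{"slide":[0,0,-0.8],"spin":0,"jaw":36},{"slide":[0,0,-0.8],"spin":0,"jaw":46},{"slide":[0,0,-0.8],"spin":0,"jaw":60},{"slide":[0,0,-0.8],"spin":0,"jaw":70}]'

```text
time_s: 7.15
ee_pos: [0.4523, 0.2126, 0.1357]
ee_rot: [0.0, 0.708, 0.706, 0.0]
ft_force: [-0.2, 0.7, 0.1]
width: 0.0577
finger_force: 0.0
```

Call:
apply_moves --plan '[{"slide":[0,0,-0.8],"spin":0,"jaw":70},{"slide":[0,0,-20],"spin":0,"jaw":70},{"slide":[0,0,-50],"spin":0,"jaw":70},{"slide":[0,0,-90],"spin":0,"jaw":70},{"slide":[0,0,-100],"spin":0,"jaw":70}]'

```text
time_s: 7.65
ee_pos: [0.454, 0.2134, 0.2396]
ee_rot: [0.001, 0.708, 0.706, 0.003]
ft_force: [0.9, 0.2, 1.0]
width: 0.0699
finger_force: 0.0
```

Call:
apply_moves --plan '[{"slide":[0,0,0],"spin":0,"jaw":70},{"slide":[0,0,0],"spin":0,"jaw":70}]'

```text
time_s: 7.85
ee_pos: [0.4516, 0.2123, 0.2348]
ee_rot: [-0.0, 0.708, 0.706, -0.0]
ft_force: [-0.3, -0.1, -0.3]
width: 0.0699
finger_force: 0.0
```

```bash
python3 - <<'E'
from workcell import *
import cv2,numpy as np
s=read_state();f=grab_frame("wrist")
M=np.array(f["hand_eye"]);F=192/np.tan(np.radians(f["fovy"])/2)
c=np.linalg.inv(M)@[0,0,s["ee_pos"][2]-.192,1];print("axis px",f["cx"]+F*c[0]/c[2],f["cy"]+F*c[1]/c[2],c[2]/F*1e3,"mm/px")
cv2.imwrite("pics/w2.png",cv2.cvtColor(f["color"],cv2.COLOR_RGB2BGR))
E
python3 mv.py
```

```text
axis px 255.18487793461313 208.43712164158 0.6771859665027681 mm/px
pos [451.3 212.2 234.3] psi -0.12 tilt 0.12 F [ 0.04  0.09 -0.3 ] w 0.0696 t 7.9
```

View pics/w2.png

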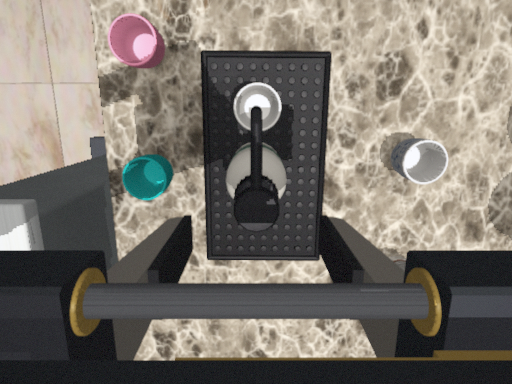

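Call:
apply_moves --plan '[{"slide":[0,0,0],"spin":0,"jaw":0},{"slide":[0,0,0],"spin":0,"jaw":0},{"slide":[0,0,0],"spin":0,"jaw":0},{"slide":[0,0,0],"spin":0,"jaw":0},{"slide":[0,0,0],"spin":0,"jaw":0}]'

```text
time_s: 8.4
ee_pos: [0.4521, 0.2125, 0.2355]
ee_rot: [-0.0, 0.708, 0.706, -0.0]
ft_force: [-0.1, 0.7, -0.5]
width: 0.0324
finger_force: 0.0
```

```bash
python3 mv.py 452.5,213,196,0
python3 - <<'E'
import numpy as np,cv2
from workcell import *
from scipy.spatial.transform import Rotation as R
f=grab_frame("wrist");T=np.eye(4);T[:3,:3]=R.from_quat([.708,.706,0,0]).as_matrix();T[:3,3]=[.4514,.2122,.2345]
W=T@np.array(f["hand_eye"]);F=192/np.tan(np.radians(f["fovy"])/2)
for n,u,v,z in(("cup",257,105,.06),("mouth",256,111,.168),("head",257,209,.192)):
    d=W[:3,:3]@[(u-f["cx"])/F,(v-f["cy"])/F,1];o=W[:3,3];print(n,(o+d*(z-o[2])/d[2]).round(4))
E
```

```text
pos [452.1 212.5 235.5] psi -0.11 tilt 0.01 F [-0.12  0.65 -0.54] w 0.0324 t 8.4
452.5,213,196,0 slide [0.5, 0.4, 39.5] spin -0.1 rows 0.8
cup [0.4532 0.2815 0.06  ]
mouth [0.452  0.2762 0.168 ]
head [0.4526 0.2119 0.192 ]
```

Call:
apply_moves --plan '[{"slide":[0.5,0,0],"spin":0,"jaw":0},{"slide":[0.5,0,0],"spin":0,"jaw":0},{"slide":[0.5,0,0],"spin":0,"jaw":0},{"slide":[0.5,0,0],"spin":0,"jaw":0},{"slide":[0.5,0,0],"spin":0,"jaw":0}]'

```text
time_s: 8.95
ee_pos: [0.4522, 0.2131, 0.2357]
ee_rot: [0.0, 0.708, 0.706, 0.0]
ft_force: [0.7, -0.3, 0.4]
width: 0.0005
finger_force: 0.0
```

Call:
apply_moves --plan '[{"slide":[0,0,10],"spin":0,"jaw":0},{"slide":[0,0,20],"spin":0,"jaw":0},{"slide":[0,0,30],"spin":0,"jaw":0},{"slide":[0,0,37],"spin":0,"jaw":0},{"slide":[0,0,38],"spin":0,"jaw":0}]'

```text
time_s: 9.45
ee_pos: [0.4514, 0.2127, 0.1963]
ee_rot: [-0.0, 0.708, 0.706, -0.001]
ft_force: [-0.4, -0.3, 0.6]
width: 0.0007
finger_force: 0.0
```

Call:
apply_moves --plan '[{"slide":[0,0,0],"spin":0,"jaw":0},{"slide":[0,0,0],"spin":0,"jaw":0},{"slide":[0,0,2],"spin":0,"jaw":0},{"slide":[0,0,4],"spin":0,"jaw":0},{"slide":[0,0,6],"spin":0,"jaw":0}]'

```text
time_s: 9.95
ee_pos: [0.4523, 0.2131, 0.1917]
ee_rot: [0.0, 0.708, 0.706, 0.0]
ft_force: [0.6, -0.4, 2.5]
width: 0.0007
finger_force: 1.1
```

Contact at about 0.192 as expected; press on in small steps.

Call:
apply_moves --plan '[{"slide":[0,0,2],"spin":0,"jaw":0},{"slide":[0,0,4],"spin":0,"jaw":0},{"slide":[0,0,6],"spin":0,"jaw":0},{"slide":[0,0,8],"spin":0,"jaw":0},{"slide":[0,0,10],"spin":0,"jaw":0}]'

```text
time_s: 10.45
ee_pos: [0.4524, 0.2132, 0.1819]
ee_rot: [0.0, 0.708, 0.706, 0.0]
ft_force: [-1.8, 0.1, 7.0]
width: 0.0007
finger_force: 3.6
```

Call:
apply_moves --plan '[{"slide":[0,0,0.5],"spin":0,"jaw":0},{"slide":[0,0,1],"spin":0,"jaw":0},{"slide":[0,0,1.5],"spin":0,"jaw":0},{"slide":[0,0,1.5],"spin":0,"jaw":0}]'

```text
time_s: 10.85
ee_pos: [0.4524, 0.2132, 0.1806]
ee_rot: [0.0, 0.708, 0.706, 0.0]
ft_force: [-0.7, -0.6, 8.5]
width: 0.0003
finger_force: 3.9
```

Call:
apply_moves --plan '[{"slide":[0,0,0.6],"spin":0,"jaw":0},{"slide":[0,0,1.2],"spin":0,"jaw":0},{"slide":[0,0,1.6],"spin":0,"jaw":0},{"slide":[0,0,1.6],"spin":0,"jaw":0}]'

```text
time_s: 11.25
ee_pos: [0.4531, 0.2136, 0.1803]
ee_rot: [0.0, 0.708, 0.706, 0.001]
ft_force: [-3.5, -2.0, 18.9]
width: 0.0002
finger_force: 9.3
```

Call:
apply_moves --plan '[{"slide":[0,0,0],"spin":0,"jaw":0},{"slide":[0,0,-3],"spin":0,"jaw":0},{"slide":[0,0,-7],"spin":0,"jaw":0},{"slide":[0,0,-12],"spin":0,"jaw":0},{"slide":[0,0,-20],"spin":0,"jaw":0}]'

```text
time_s: 11.75
ee_pos: [0.4518, 0.2129, 0.1985]
ee_rot: [-0.0, 0.708, 0.706, -0.0]
ft_force: [0.1, -0.6, 0.2]
width: 0.0003
finger_force: 0.0
```

Call:
apply_moves --plan '[{"slide":[0,0,-20],"spin":0,"jaw":0},{"slide":[0,0,-50],"spin":0,"jaw":0},{"slide":[-40,0,-80],"spin":0,"jaw":0},{"slide":[-90,0,-80],"spin":0,"jaw":0},{"slide":[-130,0,-80],"spin":0,"jaw":0}]'

```text
time_s: 12.25
ee_pos: [0.4519, 0.0815, 0.2797]
ee_rot: [0.001, 0.707, 0.707, 0.001]
ft_force: [-0.0, -0.4, -0.7]
width: 0.0008
finger_force: 0.0
```

Call:
apply_moves --plan '[{"slide":[-40,-30,0],"spin":0,"jaw":0},{"slide":[-80,-60,0],"spin":0,"jaw":0},{"slide":[-100,-80,0],"spin":0,"jaw":0},{"slide":[-100,-80,0],"spin":0,"jaw":0},{"slide":[-100,-80,0],"spin":0,"jaw":0}]'

```text
time_s: 12.75
ee_pos: [0.3718, -0.017, 0.2789]
ee_rot: [0.0, 0.708, 0.706, 0.0]
ft_force: [0.7, -0.2, -0.1]
width: 0.0005
finger_force: 0.0
```

```bash
python3 - <<'E'
from workcell import *
import cv2,numpy as np
r=[]
for n in("side","top"):
    f=grab_frame(n);r.append(cv2.cvtColor(f["color"],cv2.COLOR_RGB2BGR))
a=r[0][150:270,110:370];b=r[1][145:255,150:388]
cv2.imwrite("pics/c3.png",cv2.vconcat([cv2.resize(a,(640,296),interpolation=3),cv2.resize(b,(640,296),interpolation=3)]))
E
python3 mv.py
```

```text
pos [372.4 -16.3 278.8] psi -0.1 tilt 0.04 F [ 0.    0.5  -0.37] w 0.0003 t 12.85
```

View pics/c3.png

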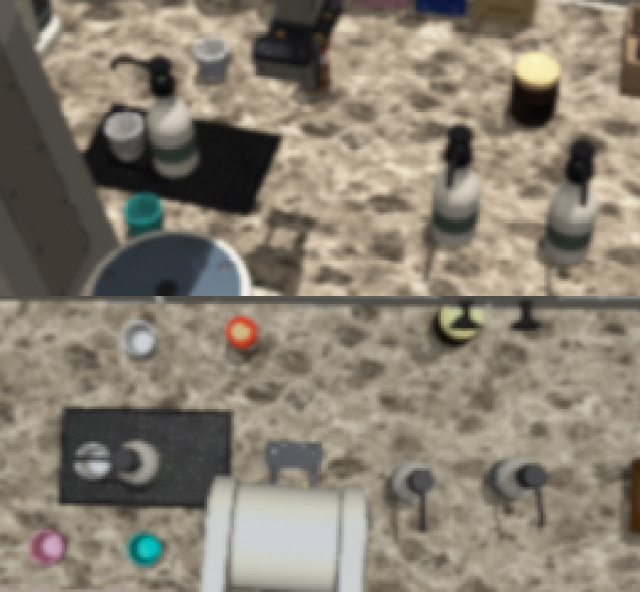

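The full bottle stands on the mat, at about (140,460) in the lower view, with its spout over the cup at (93,461) and its head back up. The two spent bottles stand untouched at (412,483) and (520,478), and the arm is clear.

```bash
python3 -c "from workcell import *;print(close_job())"
```

```text
the job is handed in; nothing more can be done
None
```

Bottle 1 was the full one (about 7 N when lifted); it now stands on the bar mat with its spout over the cup, its pump was pressed to the stop and came back up, bottles 2 and 3 were left untouched on the worktop, and the job is handed in.

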